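# Set the dip depth of a sampling probe

### The job

Set the sampling depth on the dip-probe stand: grip the orange knob, push the sprung probe down into the amber pot until its soft nose rests lightly on the unseen floor inside (a few newtons, about 4 mm of nose spring; never more than 15 N), and while holding it there turn the knob clockwise, seen from above, to its stop so that the slide is locked. Then let go and move clear: the nose must stay resting lightly on the floor. Leave the things around the stand where they are.

Things in the scene. Friction and masses are not known exactly. Their poses are not given: they have to be found in the camera images.
- stand: Dip-probe stand, fixed to the bench: white base 120 x 150 x 15 mm, aluminium column, grey arm 44 mm wide whose top is 165 mm above the bench and through which the upright probe rod slides. Under the arm an amber pot (60 mm across) is held in the base. Origin: on the probe's axis at bench height; z up; y from the probe towards the column, whose centre is 80 mm away.
- cap_mouth (a point): Centre of the 26 mm opening in the pot's blue cap, on the probe's axis, 97 mm above the bench. The pot holds an inner floor (flat disc) out of sight: it lies anywhere from 32 to 62 mm below this point and differs from pot to pot.
- knob_grip (a point): Point to grip on the orange bar knob on top of the probe rod, on the probe's axis, 11 mm below the knob's top. The bar is 44 mm long (this point's x), 14 mm thick (its y), 36 mm tall. With the slide up this point is 287 mm above the bench. Knob, rod and nose go down together and turn together.
- slide (a joint): How far the probe has been pushed down, m: 0 fully up, 0.090 mechanical limit. A return spring (about 2.5 N at the top, 5 N at the bottom, rod's weight allowed for, plus 0.5 N friction) lifts it as soon as it is let go unlocked.
- lockknob (a joint): Knob angle, rad: grows clockwise seen from above; 0 to 0.2 free at the start, 1.22 at the stop = locked. On the way the clamp resists a little (up to about 0.2 N m); near the stop it stays where it is left (it may relax by 0.05). The clamp only bites when the slide is pushed down by more than 20 mm; locked, it holds the slide against about 12 N, giving up to 1 mm upwards when let go.
- nose: White sprung nose at the rod's lower end, 12 mm across, yields upward into the rod at about 1 N per mm, 14 mm of travel, after which it is hard. Origin: centre of its lower tip, on the probe's axis; with slide up it is 112 mm above the bench (15 mm above the cap). It touches nothing but the pot's inner floor.
- dish: two stacked closed Petri dishes, 93 mm across, 31 mm high; loose bystander; origin: centre of its underside
- tipbox: lime green pipette-tip box, 77 x 112 x 57 mm; loose bystander; origin: centre of its underside
- amber: amber bottle, dark blue cap, 56 mm across, 120 mm high; loose bystander; origin: centre of its underside
- reagent: clear bottle, blue cap, 60 mm across, 110 mm high; loose bystander; origin: centre of its underside
- jar: white jar, blue cap, 60 mm across, 90 mm high; loose bystander; origin: centre of its underside
- beaker: open glass beaker, 70 mm across, 85 mm high; loose bystander; origin: centre of its underside
- spatula: slim steel lab spatula with a black grip lying flat, 170 mm long, 12 mm wide; loose bystander; origin: centre of its underside

How it is judged:
By the outcome, as a careful person would: the job done as asked, in the order asked, and still so for the second after the job is handed in, with the robot touching nothing.
It also fails if it takes over 48 s, if anything falls off the work surface, if the arm or the gripper's body presses on something with over 40 N, if the wrist force passes 120 N, or if a joint passes its speed limit or range.

### The arm

A 6-joint arm with a two-finger parallel gripper is mounted at the origin on the work surface. World frame = base frame: x ahead of the robot, y to its left, z up, the work surface at z = 0. Lengths are in mm, angles in rad, forces in N, time in s.
With the tool pointing down it reaches from about 400 to 925 mm from the base axis. Payload 12.5 kg.
Tool frame: the origin (TCP) lies midway between the tips of the shut fingers; the grasp point (between the pads) lies 19 mm behind it; z points along the fingers, y is the direction in which the jaws open and shut (so a half turn about z gives the same grasp; the last joint's range is limited). The gripper opens to 95 mm and grips with 3 to 60 N. Pads are 20 mm wide; open, the fingers measure 119 mm over their backs; the gripper's body (75 mm by 180 mm) begins 59 mm behind the grasp point.
Start: joints at [-0.106, 0.491, 1.559, -0, 1.092, -0.106], TCP at [625.017, 0.021, 214.661] pointing down, gripper open.
Joint ranges: [-3.1, 3.1], [-0.84, 2.19], [0.05, 2.79], [-1.13, 4.28], [0.06, 2.93], [-2.69, 2.69]. Speed limits (rad/s): [2.22, 2.22, 2.79, 3.14, 3.14, 3.14].

### API

Orientations are given as [roll, pitch, yaw] about the fixed x, y, z axes, in that order (R = Rz(yaw) Ry(pitch) Rx(roll)).
In Python, from cell import env, eyes, job_done, boxes_of, regions_of gives the robot as it stands.
- The arm moves only by the tool send_rows, never from a script. Its argument "plan" is text: rows parted by semicolons, each of 5 numbers parted by spaces: the shift along the tool's x, y, z in mm, then the turn about the tool's z in rad, then the finger opening in mm, from 0 to 95.1. In form: x y z roll gripper; .... A call has 1 to 8 rows; each row shifts and turns the pose as measured when the row begins, along the tool's axes as they then stand; what a row does not reach is not made up. A row lasts 1/10 s, in which the tool goes at most 50 mm and 8.59 degrees, less where a joint would pass 70% of its speed; a pose out of reach is approached as far as the arm can. A call with a gripper value outside its range is refused whole. The fingers move at their own pace and stop on an object; the grip force is fixed at half the most. Time passes only in rows, so rows that do not move let the fingers close. It gives the time, the measured TCP pose, the force and the opening at its end, in the units of the state.
- env.state(): the state, without advancing time (a new reading comes with each control period).
- eyes.read_camera(name): name is "scene" or "side" or "wrist"; returns a dict with "image" (384x512x3 uint8, red, green, blue), "vertical_fov" (degrees; the focal length in pixels is half the picture's height over the tangent of half this angle, whatever the lens; pixels are square), "cx", "cy" (the principal point, pixels), "extrinsics" (4x4, takes a point from camera to world coordinates). Camera axes: x right, y up, looking along -z (the intrinsics and any distortion apply to the point x, -y, -z); pixel columns grow to the right and rows downward; lengths in mm; the calibration is good to about 2 mm. A picture is of the moment at which its call begins. There is no depth.
- job_done(): hands the job in, once; it reports no verdict.
Trained networks look in a picture, given as the dict that the camera call returned (one of the last four; its "shot" number tells which), for a name from the list of things; names that differ only in an ending like _2 or _b are one class to them, and where a whole thing is asked for, a point or a joint stands for the part that bears it (a point fixed in the world has none). Each returns a list of dicts, best first, with "confidence" (0 to 1); they miss things now and then, are a little off and sometimes report something else, mostly with a low value. They report only what shows in the picture. A call takes as long as a camera call.
- boxes_of(target, picture): "bbox" ([left, top, width, height] in pixels, round what is visible of it).
- regions_of(target, picture): "pixels" (384x512 bool, what is visible of it) and "bbox" ([left, top, width, height] in pixels, round what is visible of it).
The state is a dict: "t": time; "joints": joint angles; "qvel": joint speeds; "tau": joint torques, N m; "eef_pos": TCP position; "tcp_rot": TCP orientation; "ft_force": force on the tool from outside, world axes, zero at the start; "moment": the same for the moment, N m; "opening": opening from 0.0 (shut) to 1.0 (fully open).
Only numpy, scipy, OpenCV 4.12 (cv2) and the standard library are available. Lean on these libraries where they do the work, as an engineer would, in place of code of your own. Each camera call takes 0.05 s, during which the arm holds its last target.

## Working session

There is one attempt and no reset: what is moved stays moved. The work goes in short steps, Python scripts to look and compute and a tool call to move; the robot and the scene stay as the last step left them, time stands still between calls to the robot, and variables do not carry over. Pictures are saved under pics/ and viewed, and the job is handed in when it is done.

Besides the shell and the picture viewer there is one more tool, called after "Emit:" as name(argument=value, ...) on one line, values as JSON. send_rows: Moves the arm, as the interface text tells. Its arguments: {"type":"object","properties":{"plan":{"type":"string"}},"required":["plan"]}

```bash
mkdir -p pics; ls
cat > h.py <<'E'
import numpy as np, cv2
from cell import env, eyes, job_done, boxes_of, regions_of
def K(p):
    h=p["image"].shape[0]; f=h/2/np.tan(np.radians(p["vertical_fov"])/2); return f,p["cx"],p["cy"]
def proj(p,P):
    f,cx,cy=K(p); E=np.array(p["extrinsics"]); q=np.linalg.inv(E)@np.append(P,1); return np.array([cx+f*q[0]/-q[2], cy+f*(-q[1])/-q[2]])
def ray(p,u,v):
    f,cx,cy=K(p); E=np.array(p["extrinsics"]); d=E[:3,:3]@np.array([(u-cx)/f,-(v-cy)/f,-1]); return E[:3,3],d/np.linalg.norm(d)
def save(p,n): cv2.imwrite("pics/"+n,p["image"][:,:,::-1])
E
python3 - <<'E'
from h import *
print(env.state())
for n in ["scene","side","wrist"]:
    p=eyes.read_camera(n); save(p,n+"0.png"); print(n,[k for k in p],K(p),np.round(p["extrinsics"],3).tolist())
    for t in ["knob_grip","stand","cap_mouth","amber","nose"]:
        print(t,[(b["bbox"],round(b["confidence"],2)) for b in boxes_of(t,p)][:2])
E
```

```text
pics
{'t': 0.0, 'joints': array([-1.05589865e-01,  4.91520037e-01,  1.55943704e+00,  2.43948497e-06,
        1.09170109e+00, -1.05618974e-01]), 'qvel': array([ 3.37575047e-05,  7.76330972e-04,  1.71712964e-04,  2.93512174e-04,
       -1.13249219e-03,  1.22318032e-03]), 'tau': array([-9.52334158e-04, -6.12640929e+01, -2.58175153e+01,  6.92750537e-02,
        4.83079045e-02, -1.38641695e-05]), 'eef_pos': array([6.24761210e+02, 5.49571548e-02, 2.14090578e+02]), 'tcp_rot': array([-3.14053331e+00, -1.14480326e-04,  1.57082425e+00]), 'ft_force': array([ 0.34098329, -0.36053619,  1.00327204]), 'moment': array([-0.0409179 , -0.00173906, -0.01781895]), 'opening': 1.0024001218057925}
scene ['image', 'vertical_fov', 'cx', 'cy', 'extrinsics', 'shot'] (np.float64(383.31472140069434), 261.73780720759527, 190.56410962108063) [[0.214, -0.83, 0.515, 1090.727], [0.977, 0.177, -0.121, -64.874], [0.009, 0.529, 0.849, 974.066], [0.0, 0.0, 0.0, 1.0]]
knob_grip []
stand [([217.8, 149.8, 57.2, 75.7], 0.83)]
cap_mouth [([212.0, 149.9, 64.8, 75.3], 0.83), ([229.3, 232.9, 23.7, 33.1], 0.75)]
amber [([285.1, 20
[... 350 characters left out ...]
3, 14.4, 43.7], 0.74)]
stand [([268.5, 153.2, 41.8, 99.2], 0.88)]
cap_mouth [([266.8, 152.6, 42.6, 99.3], 0.56)]
amber [([227.3, 221.7, 17.9, 42.1], 0.59)]
nose [([237.1, 166.5, 20.6, 25.6], 0.3)]
wrist ['image', 'vertical_fov', 'cx', 'cy', 'extrinsics', 'shot'] (np.float64(336.8933131735286), 254.63238947563173, 191.468578780413) [[1.0, -0.0, -0.001, 623.958], [0.0, 0.961, 0.276, 76.972], [0.001, -0.276, 0.961, 384.334], [0.0, 0.0, 0.0, 1.0]]
knob_grip [([34.4, 207.4, 70.4, 43.2], 0.95), ([251.3, 0.0, 61.7, 60.2], 0.16)]
stand [([10.8, 59.9, 216.2, 196.7], 0.58)]
cap_mouth [([7.3, 63.9, 213.4, 189.1], 0.71), ([32.3, 211.3, 72.1, 40.5], 0.69)]
amber [([247.9, 0.0, 62.9, 61.9], 0.63)]
nose []
```

```bash
python3 -c "
import cv2
for n in ['scene','side']:
    i=cv2.imread(f'pics/{n}0.png'); c=i[100:330,120:400]; cv2.imwrite(f'pics/{n}0c.png',cv2.resize(c,None,fx=2.6,fy=2.6,interpolation=2))
"
```

```text
(no output)
```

View pics/wrist0.png

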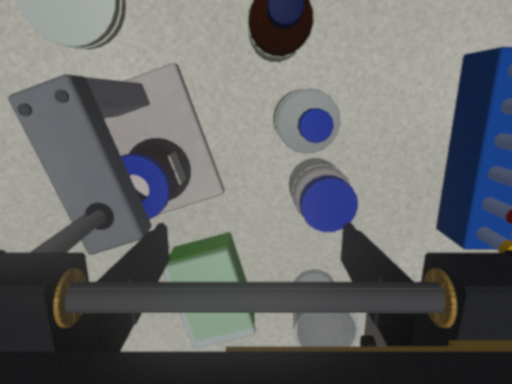

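View pics/scene0c.png

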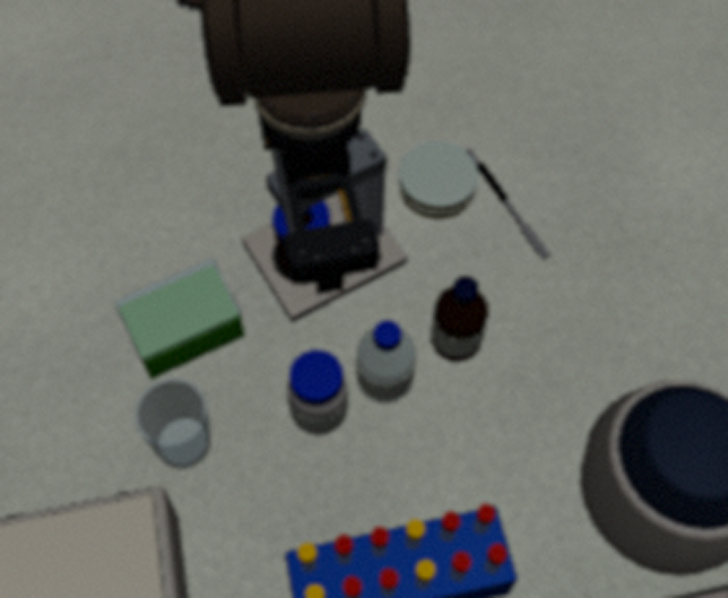

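View pics/side0c.png

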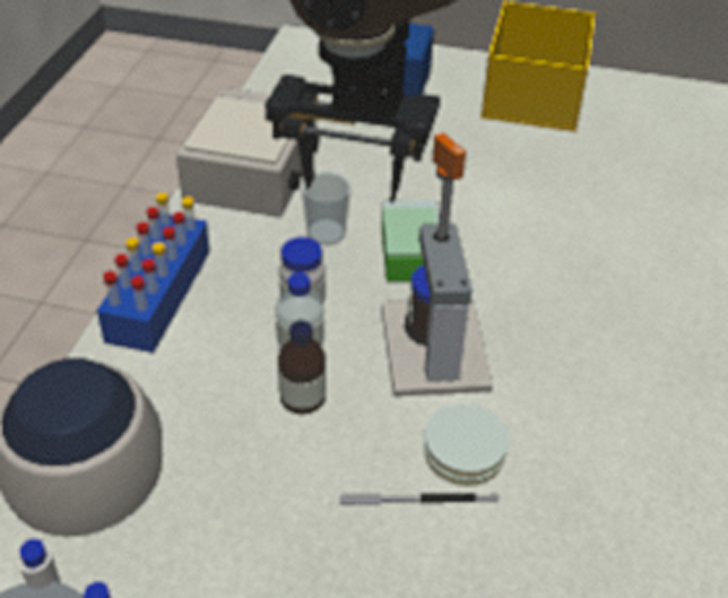

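Run:
```python
from h import *
w=eyes.read_camera("wrist"); s=eyes.read_camera("side")
def at(p,uv,z):
    o,d=ray(p,*uv); return np.round(o+d*(z-o[2])/d[2],1)
print("hole",at(w,(101,214),165),at(s,(289.5,190.5),165))
print("knobgrip side",at(s,(292.7,160.4),287))
for uv in [(10,97),(75,75),(150,228),(90,252)]: print(at(w,uv,165))
print("cap",at(w,(143,187),97))
for uv in [(176,64),(223,190)]: print("base",at(w,uv,15))
```

```text
hole [518.   -2.1 165. ] [515.3  -5.8 165. ]
knobgrip side [513.    7.5 287. ]
[470.8  75.6 165. ]
[513.4  88.7 165. ]
[551.  -12.5 165. ]
[506.6 -30.9 165. ]
cap [525.5  -1.3  97. ]
base [543.3 107.5  15. ]
base [588.2 -27.2  15. ]
```

Emit:
send_rows(plan="0 4 -40 0 95;0 4 -45 0 95;0 0 -45 0 95;0 0 -20 -0.14 95;0 0 0 -0.14 95;0 0 0 -0.14 95;0 0 0 -0.14 95;0 0 0 0 95")

```text
t: 1.8
eef_pos: [632.9, 0.1, 371.3]
tcp_rot: [-3.142, -0.0, 2.151]
ft_force: [-0.7, 0.5, -0.1]
opening: 0.994
```

Run:
```python
from h import *
print(env.state())
for n in ["scene","side","wrist"]:
    p=eyes.read_camera(n); save(p,n+"1.png"); np.savez(f"{n}1.npz",**{k:p[k] for k in p}) 
    for t in ["knob_grip","stand","cap_mouth"]:
        print(n,t,[(b["bbox"],round(b["confidence"],2)) for b in boxes_of(t,p)][:2])
for n in ['scene','side']:
    i=cv2.imread(f'pics/{n}1.png'); c=i[110:260,180:340]; cv2.imwrite(f'pics/{n}1c.png',cv2.resize(c,None,fx=3.7,fy=3.7,interpolation=2))
```

```text
{'t': 1.8, 'joints': array([-1.04191055e-01,  3.97509630e-01,  1.29975453e+00,  3.14696413e-05,
        1.44437231e+00, -6.84652727e-01]), 'qvel': array([-0.00117243, -0.00413255, -0.00128465,  0.00046934,  0.00024318,
        0.10545734]), 'tau': array([ 1.29307795e-03, -5.94379520e+01, -3.02470493e+01,  3.08462034e-02,
        9.08917375e-02, -1.98798135e+00]), 'eef_pos': array([6.32874666e+02, 8.83271124e-02, 3.71284372e+02]), 'tcp_rot': array([-3.14157845e+00, -5.18956886e-05,  2.15125403e+00]), 'ft_force': array([-0.74889505,  0.54236099, -0.14106934]), 'moment': array([ 0.00143405, -0.06353008, -0.08005006]), 'opening': 0.9937550116922832}
scene knob_grip [([225.1, 128.7, 12.0, 40.9], 0.59)]
scene stand [([285.4, 207.0, 23.3, 32.4], 0.75), ([217.8, 131.2, 57.4, 90.6], 0.73)]
scene cap_mouth [([214.6, 127.7, 61.8, 94.8], 0.86), ([297.4, 157.0, 34.0, 40.9], 0.44)]
side knob_grip [([287.0, 148.7, 13.3, 39.5], 0.78)]
side stand [([270.2, 152.8, 39.1, 97.9], 0.66)]
side cap_mouth [([270.3, 151.4, 38.3, 101.9], 0.69)]
wrist knob_grip [([99.5, 85.6, 70.0, 64.4], 0.57)]
wrist stand [([102.5, 18.4, 141.6, 131.4], 0.8), ([98.7, 86.8, 69.1, 67.1], 0.58)]
wrist cap_mouth [([100.8, 18.3, 141.4, 131.6], 0.76)]
```

View pics/wrist1.png

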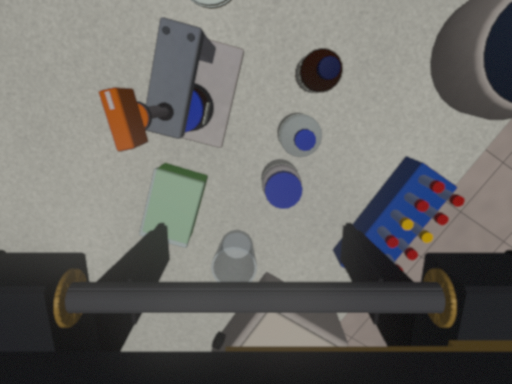

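View pics/scene1c.png

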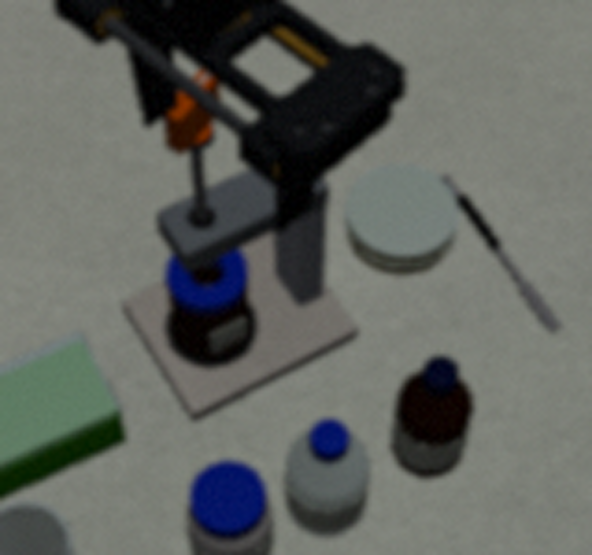

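View pics/side1c.png

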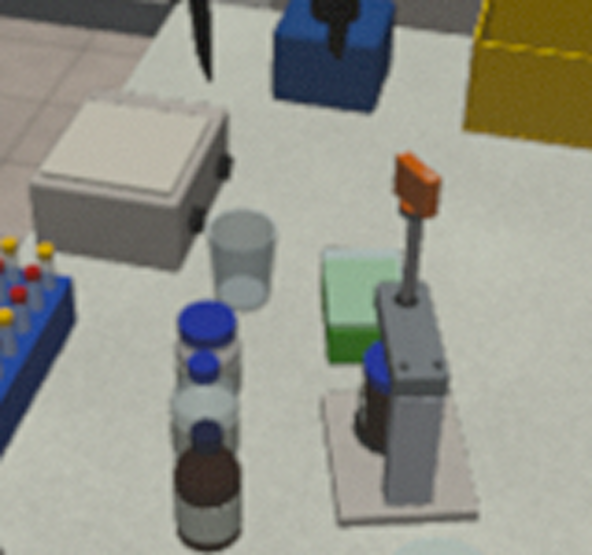

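Run:
```python
import cv2
i=cv2.imread('pics/wrist1.png'); c=i[70:170,80:220]; cv2.imwrite('pics/w1z.png',cv2.resize(c,None,fx=5.5,fy=5.5,interpolation=2))
i=cv2.imread('pics/side1.png'); c=i[140:200,270:330]; cv2.imwrite('pics/s1z.png',cv2.resize(c,None,fx=9,fy=9,interpolation=2))
```

```text
(no output)
```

View pics/w1z.png

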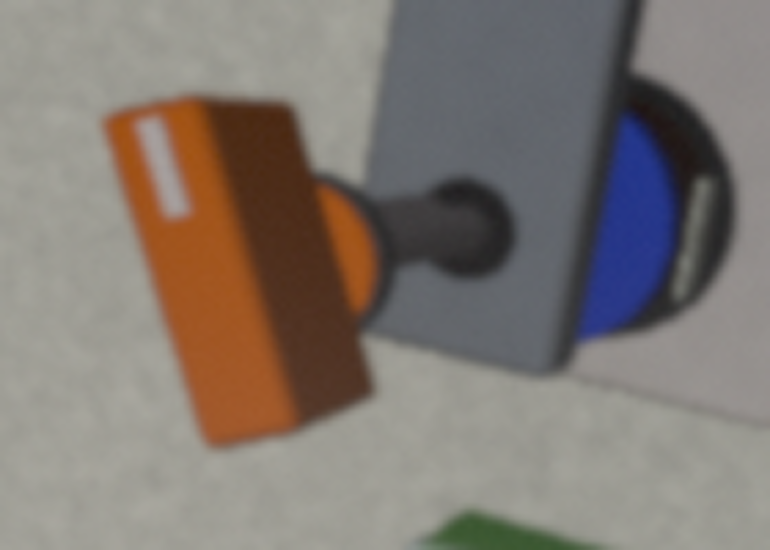

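View pics/s1z.png

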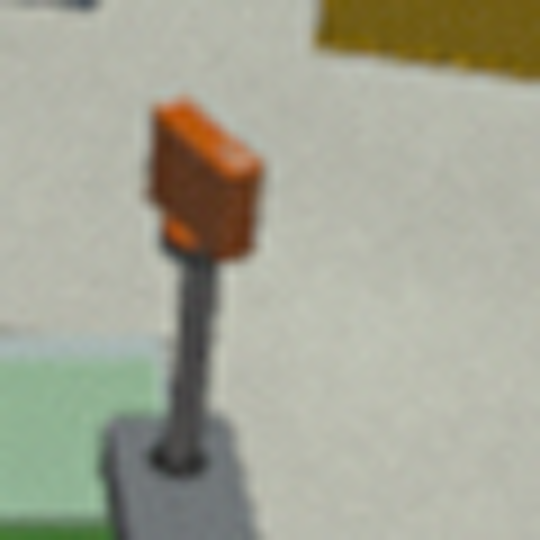

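Run:
```python
from h import *
class D(dict): pass
w=dict(np.load("wrist1.npz"))
def at(p,uv,z):
    o,d=ray(p,*uv); return o+d*(z-o[2])/d[2]
c=np.array([at(w,(a/5.5+80,b/5.5+70),298) for a,b in [(105,118),(200,97),(298,428),(210,445)]])
print(c.round(1), c.mean(0))
a=(c[0]+c[1]-c[2]-c[3])/2; print(np.linalg.norm(a[:2]),np.degrees(np.arctan2(a[1],a[0])))
b=(c[1]+c[2]-c[0]-c[3])/2; print(np.linalg.norm(b[:2]),np.degrees(np.arctan2(b[1],b[0])))
print("hole",at(w,(465/5.5+80,230/5.5+70),165))
for n,uv in (("cl",(162,20)),("cr",(205,35)),("bl",(147,127)),("br",(187,138))): print(n,at(w,uv,165))
print("grip side",at(dict(np.load("side1.npz")),(270+208/9,140+180/9),280))
```

```text
[[498.3   7.7 298. ]
 [507.1  16.5 298. ]
 [536.7 -13.9 298. ]
 [528.  -22.2 298. ]] [517.51644845  -2.98037739 298.        ]
42.260384064655554 134.49789787435955
12.243760049805228 44.294049491831366
hole [517.21487224  -3.79789696 165.        ]
cl [471.23358621  74.31926443 165.        ]
cr [514.83817683  86.08390589 165.        ]
bl [508.91976592 -28.60922174 165.        ]
br [551.78745521 -15.05858391 165.        ]
grip side [513.28715912  -4.60238909 280.        ]
```

Emit:
send_rows(plan="0 0 0 -0.13 95;0 0 0 -0.06 95;25 -28 0 0 95;25 -28 0 0 95;20 -20 0 0 95;0 0 0 0 95;0 0 0 0 95")

```text
t: 3.1
eef_pos: [526.5, -3.1, 370.0]
tcp_rot: [-3.141, -0.001, 2.345]
ft_force: [0.4, 0.6, 0.7]
opening: 1.0
```

```bash
cat > d.py <<'E'
from h import *
s=env.state(); y=s["tcp_rot"][2]; e=np.array([517.3,-3.4])-s["eef_pos"][:2]
print("t",s["t"],s["eef_pos"].round(1),s["tcp_rot"].round(3),s["ft_force"].round(2),s["moment"].round(2),"open",round(s["opening"]*95.1,1))
print("tool dx %.1f dy %.1f roll %.3f"%(e@[np.cos(y),np.sin(y)],e@[np.sin(y),-np.cos(y)],y-np.radians(134.4)))
E
python3 d.py
```

```text
t 3.1 [526.5  -3.1 370. ] [-3.141e+00 -1.000e-03  2.345e+00] [0.41 0.6  0.71] [ 0.02 -0.11 -0.02] open 95.1
tool dx 6.2 dy -6.8 roll -0.001
```

Emit:
send_rows(plan="6 -7 30 0 95;0 0 0 0 95;0 0 0 0 95")

```text
t: 3.4
eef_pos: [519.9, -3.9, 340.5]
tcp_rot: [3.141, 0.001, 2.344]
ft_force: [0.8, -0.1, 0.6]
opening: 0.998
```

```bash
python3 - <<'E'
from h import *
for n in ["scene","side","wrist"]:
    p=eyes.read_camera(n); save(p,n+"2.png"); np.savez(f"{n}2.npz",**{k:p[k] for k in p}) 
    if n!="wrist": print(n,proj(p,[517.3,-3.4,287]),proj(p,[517.3,-3.4,165]))
for n in ['scene','side']:
    i=cv2.imread(f'pics/{n}2.png'); c=i[100:220,200:330]; cv2.imwrite(f'pics/{n}2c.png',cv2.resize(c,None,fx=4,fy=4,interpolation=2))
E
python3 d.py
```

```text
scene [231.96882476 137.23274994] [234.67245861 167.82030702]
side [291.83648851 158.00298945] [288.71889735 190.88782694]
t 3.55 [519.6  -3.9 340.3] [3.141e+00 1.000e-03 2.344e+00] [ 0.16  0.15 -0.25] [ 0.02  0.01 -0.04] open 95.0
tool dx 1.9 dy -1.3 roll -0.001
```

View pics/wrist2.png

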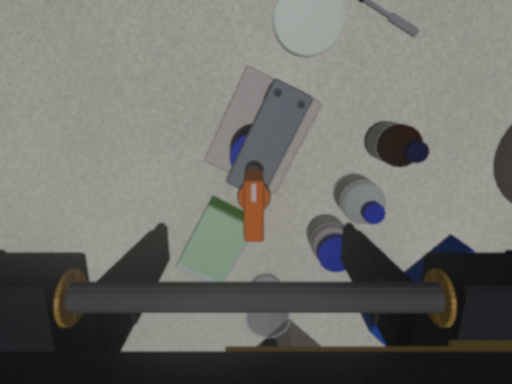

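View pics/side2c.png

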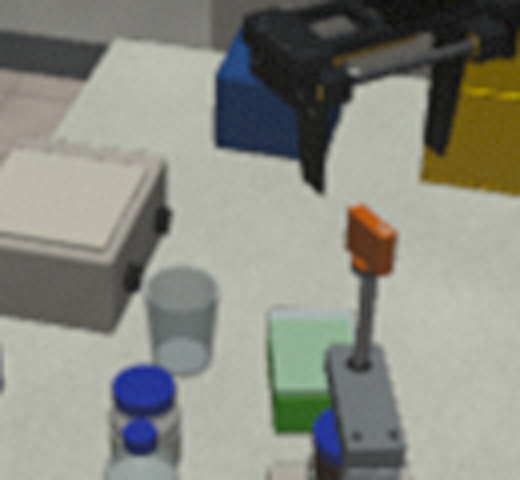

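Emit:
send_rows(plan="2 -1 36 0 95;0 0 34 0 95;0 0 0 0 95;0 0 0 0 95")

```text
t: 3.95
eef_pos: [520.8, -3.3, 272.5]
tcp_rot: [3.137, 0.006, 2.344]
ft_force: [-0.6, -0.3, -0.3]
opening: 1.0
```

```bash
python3 d.py
```

```text
t 3.95 [520.8  -3.3 272.5] [3.137 0.006 2.344] [-0.61 -0.28 -0.34] [ 0.04 -0.05 -0.06] open 95.1
tool dx 2.4 dy -2.6 roll -0.001
```

Emit:
send_rows(plan="2 -2 4 0 95;0 0 0 0 95;0 0 0 0 95")

```text
t: 4.25
eef_pos: [519.3, -3.5, 272.0]
tcp_rot: [3.134, 0.01, 2.344]
ft_force: [0.4, 0.3, 0.6]
opening: 1.001
```

```bash
python3 d.py
```

```text
t 4.25 [519.3  -3.5 272. ] [3.134 0.01  2.344] [0.38 0.31 0.58] [ 0.08 -0.05  0.  ] open 95.2
tool dx 1.5 dy -1.4 roll -0.001
```

```bash
python3 -c "
from h import *
s=env.state();print(s['joints'].round(3),s['qvel'].round(3),s['eef_pos'],s['tau'].round(1))"
```

```text
[-0.134  0.277  1.743  0.     1.109 -0.908] [-0.    -0.011 -0.005 -0.     0.006 -0.   ] [519.34999171  -3.48161346 271.99761219] [ -0.  -46.5 -26.1   0.    0.   -0. ]
```

Emit:
send_rows(plan="0 0 2 0 95;0 0 2 0 95;0 0 0 0 95")

```text
t: 4.55
eef_pos: [519.8, -3.5, 269.1]
tcp_rot: [3.132, 0.012, 2.345]
ft_force: [-0.3, 0.7, 0.0]
opening: 0.997
```

```bash
python3 -c "
from h import *
s=env.state();print(s['joints'].round(3),s['qvel'].round(3),s['eef_pos'],s['tau'].round(1),s['tcp_rot'])"
```

```text
[-0.134  0.279  1.748  0.     1.099 -0.908] [-0.    -0.003 -0.004  0.002  0.001 -0.001] [519.77516218  -3.49754744 269.0724002 ] [  0.  -47.  -26.2   0.   -0.    0. ] [3.13237009 0.01160975 2.34450178]
```

Emit:
send_rows(plan="2 -2 1 0 95;1 -1 0 0 95;0 0 0 0 95")

```text
t: 4.85
eef_pos: [515.1, -3.4, 267.9]
tcp_rot: [3.133, 0.011, 2.345]
ft_force: [-0.0, -0.1, -0.1]
opening: 0.997
```

```bash
python3 d.py
```

```text
t 4.85 [515.1  -3.4 267.9] [3.133 0.011 2.345] [-0.03 -0.09 -0.07] [ 0.03 -0.08  0.03] open 94.9
tool dx -1.5 dy 1.6 roll -0.001
```

Emit:
send_rows(plan="-1 1 0 0 30;0 0 0 0 30;0 0 0 0 30;0 0 0 0 30")

```text
t: 5.25
eef_pos: [516.7, -3.5, 268.0]
tcp_rot: [3.132, 0.012, 2.344]
ft_force: [-0.3, -0.2, 0.4]
opening: 0.721
```

```bash
python3 d.py
python3 - <<'E'
from h import *
p=eyes.read_camera("wrist"); save(p,"wrist3.png")
E
```

```text
t 5.25 [516.7  -3.5 268. ] [3.132 0.012 2.344] [-0.29 -0.24  0.41] [ 0.01 -0.07 -0.  ] open 68.6
tool dx -0.4 dy 0.5 roll -0.001
```

View pics/wrist3.png

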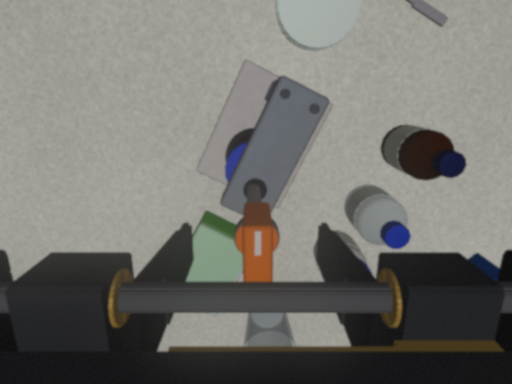

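Emit:
send_rows(plan="0 0 0 0 0;0 0 0 0 0;0 0 0 0 0;0 0 0 0 0;0 0 0 0 0;0 0 0 0 0;0 0 0 0 0;0 0 0 0 0")

```text
t: 6.1
eef_pos: [517.4, -2.8, 268.0]
tcp_rot: [3.13, 0.012, 2.345]
ft_force: [0.1, -1.5, -0.6]
opening: 0.144
```

```bash
python3 d.py
```

```text
t 6.1 [517.4  -2.8 268. ] [3.13  0.012 2.345] [ 0.07 -1.47 -0.57] [-0.33  0.31  0.03] open 13.7
tool dx -0.3 dy -0.5 roll -0.001
```

Emit:
send_rows(plan="0 0 8 0 0;0 0 12 0 0;0 0 12 0 0;0 0 6 0 0;0 0 0 0 0;0 0 0 0 0")

```text
t: 6.7
eef_pos: [517.5, -2.9, 229.5]
tcp_rot: [3.13, 0.014, 2.346]
ft_force: [-0.2, 1.9, 4.5]
opening: 0.149
```

```bash
python3 d.py
```

```text
t 6.7 [517.5  -2.9 229.5] [3.13  0.014 2.346] [-0.21  1.91  4.46] [-0.25  0.02  0.01] open 14.1
tool dx -0.3 dy -0.5 roll 0.000
```

Emit:
send_rows(plan="0 0 3 0 0;0 0 3 0 0;0 0 0 0 0")

```text
t: 7.0
eef_pos: [517.4, -2.8, 224.5]
tcp_rot: [3.13, 0.015, 2.346]
ft_force: [1.8, 1.1, -2.8]
opening: 0.146
```

```bash
python3 d.py
```

```text
t 7.0 [517.4  -2.8 224.5] [3.13  0.015 2.346] [ 1.83  1.07 -2.83] [-0.21 -0.23  0.05] open 13.9
tool dx -0.3 dy -0.5 roll 0.001
```

Emit:
send_rows(plan="0 0 2 0 0;0 0 0 0 0")

```text
t: 7.2
eef_pos: [517.4, -2.9, 223.0]
tcp_rot: [3.13, 0.016, 2.346]
ft_force: [1.3, 2.2, -2.0]
opening: 0.143
```

Emit:
send_rows(plan="0 0 2 0 0;0 0 0 0 0")

```text
t: 7.4
eef_pos: [517.4, -2.9, 221.5]
tcp_rot: [3.13, 0.016, 2.347]
ft_force: [1.1, 1.7, -3.0]
opening: 0.149
```

Emit:
send_rows(plan="0 0 0 0 0;0 0 0 0 0;0 0 0 0 0;0 0 0 0 0")

```text
t: 7.8
eef_pos: [517.5, -2.9, 221.3]
tcp_rot: [3.13, 0.016, 2.347]
ft_force: [-0.5, 1.1, 2.9]
opening: 0.147
```

```bash
python3 d.py
python3 - <<'E'
from h import *
for n in ["scene","side","wrist"]:
    p=eyes.read_camera(n); save(p,n+"4.png");np.savez(f"{n}4.npz",**{k:p[k] for k in p})
for n in ['scene','side']:
    i=cv2.imread(f'pics/{n}4.png'); c=i[120:220,210:330]; cv2.imwrite(f'pics/{n}4c.png',cv2.resize(c,None,fx=6,fy=6,interpolation=2))
E
```

```text
t 7.8 [517.5  -2.9 221.3] [3.13  0.016 2.347] [-0.46  1.08  2.94] [-0.12  0.13  0.02] open 13.9
tool dx -0.3 dy -0.5 roll 0.001
```

View pics/side4c.png

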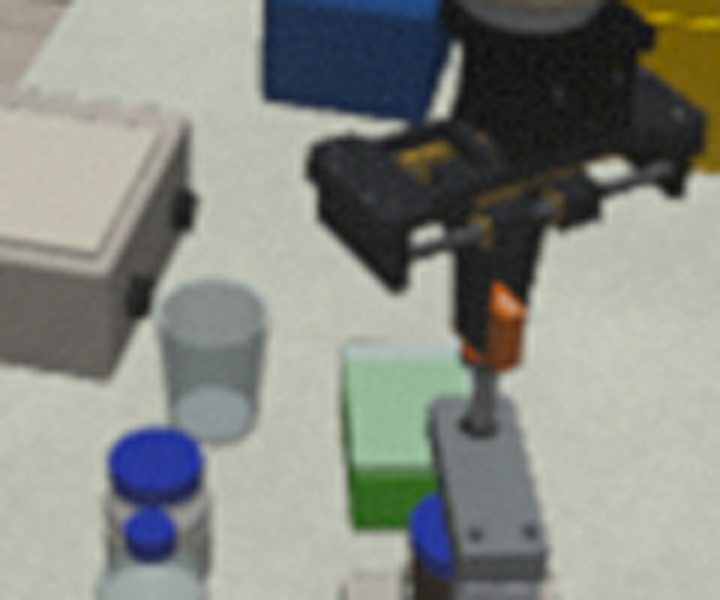

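View pics/scene4c.png

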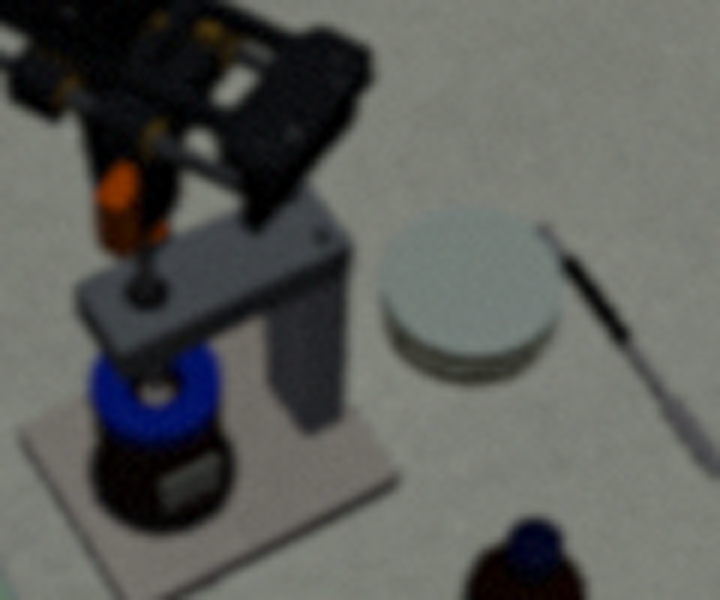

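Emit:
send_rows(plan="0 0 3 0 0;0 0 0 0 0;0 0 0 0 0;0 0 0 0 0;0 0 0 0 0")

```text
t: 8.45
eef_pos: [517.5, -2.9, 218.7]
tcp_rot: [3.129, 0.016, 2.347]
ft_force: [-0.7, 1.2, 1.2]
opening: 0.147
```

Emit:
send_rows(plan="0 0 2 0 0;0 0 0 0 0;0 0 0 0 0;0 0 0 0 0;0 0 0 0 0")

```text
t: 8.95
eef_pos: [517.5, -2.9, 217.0]
tcp_rot: [3.13, 0.016, 2.347]
ft_force: [0.4, 1.3, 1.7]
opening: 0.146
```

Emit:
send_rows(plan="0 0 2 0 0;0 0 0 0 0;0 0 0 0 0;0 0 0 0 0;0 0 0 0 0")

```text
t: 9.45
eef_pos: [517.5, -2.9, 215.4]
tcp_rot: [3.129, 0.016, 2.347]
ft_force: [-0.6, 0.7, 1.9]
opening: 0.147
```

Emit:
send_rows(plan="0 0 0 0 0")

```text
t: 9.55
eef_pos: [517.5, -2.9, 215.5]
tcp_rot: [3.129, 0.016, 2.347]
ft_force: [-0.7, 1.4, 0.8]
opening: 0.146
```

Emit:
send_rows(plan="0 0 0 0 0;0 0 0 0 0")

```text
t: 9.75
eef_pos: [517.5, -2.9, 215.4]
tcp_rot: [3.129, 0.016, 2.347]
ft_force: [-0.6, 1.7, 1.4]
opening: 0.144
```

Emit:
send_rows(plan="0 0 0 0 0;0 0 0 0 0")

```text
t: 9.95
eef_pos: [517.5, -2.9, 215.4]
tcp_rot: [3.129, 0.016, 2.347]
ft_force: [-0.1, 1.2, 1.4]
opening: 0.144
```

Emit:
send_rows(plan="0 0 2 0 0;0 0 0 0 0;0 0 0 0 0;0 0 0 0 0")

```text
t: 10.35
eef_pos: [517.5, -2.9, 213.9]
tcp_rot: [3.129, 0.017, 2.347]
ft_force: [-0.0, 1.3, 1.9]
opening: 0.145
```

Emit:
send_rows(plan="0 0 2 0 0;0 0 0 0 0;0 0 0 0 0;0 0 0 0 0")

```text
t: 10.75
eef_pos: [517.5, -2.9, 212.3]
tcp_rot: [3.129, 0.017, 2.347]
ft_force: [-1.4, 1.7, 2.2]
opening: 0.145
```

Emit:
send_rows(plan="0 0 2 0 0;0 0 0 0 0;0 0 0 0 0;0 0 0 0 0")

```text
t: 11.15
eef_pos: [517.5, -2.9, 210.7]
tcp_rot: [3.129, 0.017, 2.347]
ft_force: [-1.3, 1.9, 1.7]
opening: 0.147
```

Emit:
send_rows(plan="0 0 2 0 0;0 0 0 0 0;0 0 0 0 0;0 0 0 0 0")

```text
t: 11.55
eef_pos: [517.5, -2.9, 209.1]
tcp_rot: [3.129, 0.017, 2.347]
ft_force: [-1.2, 1.7, 2.4]
opening: 0.147
```

Emit:
send_rows(plan="0 0 2 0 0;0 0 0 0 0;0 0 0 0 0;0 0 0 0 0")

```text
t: 11.95
eef_pos: [517.5, -2.9, 207.4]
tcp_rot: [3.129, 0.017, 2.347]
ft_force: [-1.2, 3.1, 2.6]
opening: 0.148
```

Emit:
send_rows(plan="0 0 2 0 0;0 0 0 0 0;0 0 0 0 0;0 0 0 0 0")

```text
t: 12.35
eef_pos: [517.5, -2.9, 205.8]
tcp_rot: [3.129, 0.017, 2.347]
ft_force: [-0.9, 1.5, 2.0]
opening: 0.145
```

Emit:
send_rows(plan="0 0 2 0 0;0 0 0 0 0;0 0 0 0 0;0 0 0 0 0")

```text
t: 12.75
eef_pos: [517.5, -2.9, 204.2]
tcp_rot: [3.129, 0.017, 2.347]
ft_force: [-2.3, 2.0, 1.9]
opening: 0.145
```

Emit:
send_rows(plan="0 0 2 0 0;0 0 0 0 0;0 0 0 0 0;0 0 0 0 0")

```text
t: 13.15
eef_pos: [517.5, -2.9, 202.6]
tcp_rot: [3.129, 0.017, 2.347]
ft_force: [-1.2, 1.4, 2.2]
opening: 0.146
```

```bash
python3 d.py
python3 - <<'E'
from h import *
p=eyes.read_camera("wrist"); save(p,"wrist5.png")
p=eyes.read_camera("side"); save(p,"side5.png");np.savez("side5.npz",**{k:p[k] for k in p})
n='side';i=cv2.imread(f'pics/{n}5.png'); c=i[120:220,210:330]; cv2.imwrite(f'pics/{n}5c.png',cv2.resize(c,None,fx=6,fy=6,interpolation=2))
E
```

```text
t 13.15 [517.5  -2.9 202.6] [3.129 0.017 2.347] [-1.21  1.36  2.24] [-0.06  0.34  0.06] open 13.9
tool dx -0.2 dy -0.5 roll 0.001
```

View pics/side5c.png

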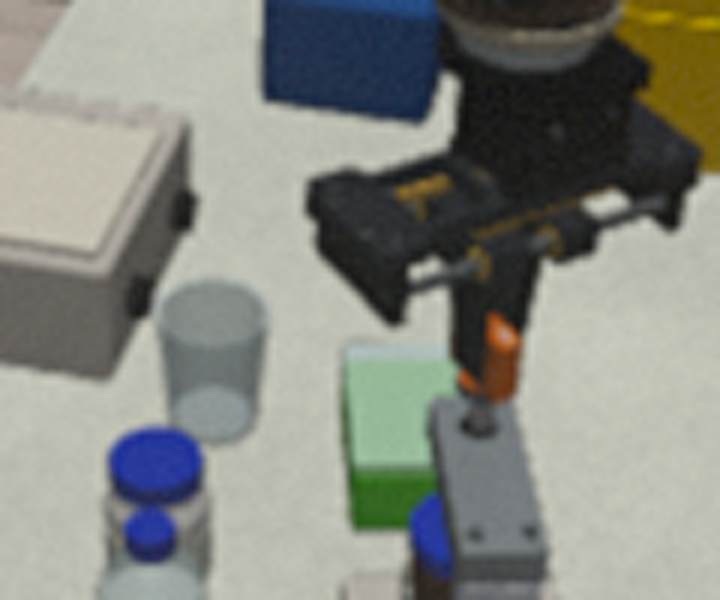

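View pics/wrist5.png

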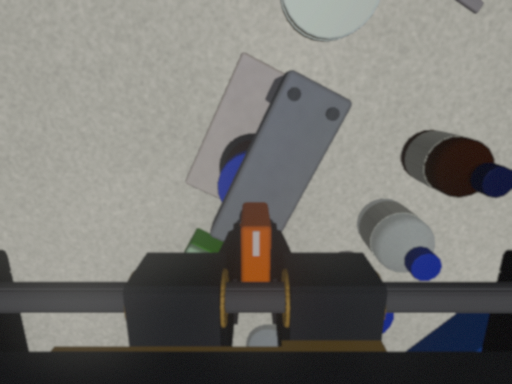

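Emit:
send_rows(plan="0 0 2 0 0;0 0 0 0 0;0 0 0 0 0;0 0 0 0 0")

```text
t: 13.65
eef_pos: [517.5, -2.9, 201.0]
tcp_rot: [3.129, 0.018, 2.347]
ft_force: [-1.6, 1.5, 1.5]
opening: 0.147
```

Emit:
send_rows(plan="0 0 2 0 0;0 0 0 0 0;0 0 0 0 0;0 0 0 0 0")

```text
t: 14.05
eef_pos: [517.5, -2.9, 199.4]
tcp_rot: [3.129, 0.018, 2.347]
ft_force: [-1.8, 1.3, 2.6]
opening: 0.146
```

Emit:
send_rows(plan="0 0 2 0 0;0 0 0 0 0;0 0 0 0 0;0 0 0 0 0")

```text
t: 14.45
eef_pos: [517.5, -2.9, 197.8]
tcp_rot: [3.129, 0.018, 2.347]
ft_force: [-1.5, 2.3, 1.4]
opening: 0.147
```

Emit:
send_rows(plan="0 0 2 0 0;0 0 0 0 0;0 0 0 0 0;0 0 0 0 0")

```text
t: 14.85
eef_pos: [517.5, -2.9, 196.2]
tcp_rot: [3.128, 0.018, 2.347]
ft_force: [-1.7, 1.7, 1.8]
opening: 0.145
```

Emit:
send_rows(plan="0 0 2 0 0;0 0 0 0 0;0 0 0 0 0;0 0 0 0 0")

```text
t: 15.25
eef_pos: [517.5, -2.9, 194.7]
tcp_rot: [3.128, 0.018, 2.347]
ft_force: [-2.0, 1.2, 1.9]
opening: 0.144
```

Emit:
send_rows(plan="0 0 1 0 0;0 0 0 0 0;0 0 0 0 0;0 0 0 0 0")

```text
t: 15.65
eef_pos: [517.5, -2.9, 194.3]
tcp_rot: [3.128, 0.018, 2.347]
ft_force: [-1.7, 2.6, 2.4]
opening: 0.144
```

Emit:
send_rows(plan="0 0 2 0 0;0 0 0 0 0;0 0 0 0 0;0 0 0 0 0")

```text
t: 16.05
eef_pos: [517.5, -2.9, 192.8]
tcp_rot: [3.128, 0.019, 2.347]
ft_force: [-1.4, 1.9, 2.2]
opening: 0.145
```

Emit:
send_rows(plan="0 0 0 0 0;0 0 0 0 0")

```text
t: 16.25
eef_pos: [517.5, -2.9, 192.8]
tcp_rot: [3.128, 0.018, 2.347]
ft_force: [-1.9, 2.4, 3.8]
opening: 0.144
```

Emit:
send_rows(plan="0 0 2 0 0;0 0 0 0 0;0 0 0 0 0;0 0 0 0 0")

```text
t: 16.65
eef_pos: [517.5, -2.9, 191.4]
tcp_rot: [3.128, 0.019, 2.347]
ft_force: [-2.3, 2.4, 4.3]
opening: 0.146
```

Emit:
send_rows(plan="0 0 0 0 0;0 0 0 0 0")

```text
t: 16.85
eef_pos: [517.5, -2.9, 191.4]
tcp_rot: [3.128, 0.019, 2.347]
ft_force: [-1.9, 2.7, 3.6]
opening: 0.14
```

Emit:
send_rows(plan="0 0 2 0 0;0 0 0 0 0;0 0 0 0 0;0 0 0 0 0")

```text
t: 17.25
eef_pos: [517.5, -2.9, 190.1]
tcp_rot: [3.128, 0.019, 2.347]
ft_force: [-1.5, 1.4, 4.0]
opening: 0.153
```

Emit:
send_rows(plan="0 0 0 0 0;0 0 0 0 0")

```text
t: 17.45
eef_pos: [517.5, -2.9, 190.1]
tcp_rot: [3.128, 0.019, 2.347]
ft_force: [-2.2, 2.0, 3.5]
opening: 0.144
```

Emit:
send_rows(plan="0 0 0 0 0")

```text
t: 17.55
eef_pos: [517.5, -2.9, 190.2]
tcp_rot: [3.128, 0.019, 2.347]
ft_force: [-2.7, 2.5, 3.7]
opening: 0.145
```

Emit:
send_rows(plan="0 0 2 0 0;0 0 0 0 0;0 0 0 0 0;0 0 0 0 0")

```text
t: 17.95
eef_pos: [517.5, -2.9, 189.0]
tcp_rot: [3.128, 0.02, 2.347]
ft_force: [-2.5, 2.5, 4.2]
opening: 0.145
```

Emit:
send_rows(plan="0 0 0 0 0;0 0 0 0 0")

```text
t: 18.15
eef_pos: [517.5, -2.9, 189.0]
tcp_rot: [3.128, 0.019, 2.347]
ft_force: [-2.4, 2.0, 4.0]
opening: 0.148
```

Emit:
send_rows(plan="0 0 0 0 0")

```text
t: 18.25
eef_pos: [517.5, -2.9, 189.0]
tcp_rot: [3.128, 0.019, 2.347]
ft_force: [-2.7, 1.8, 4.8]
opening: 0.142
```

Emit:
send_rows(plan="0 0 0 0 0")

```text
t: 18.35
eef_pos: [517.5, -2.9, 189.0]
tcp_rot: [3.128, 0.019, 2.347]
ft_force: [-2.0, 1.0, 5.1]
opening: 0.147
```

Emit:
send_rows(plan="0 0 2 0 0;0 0 0 0 0;0 0 0 0 0;0 0 0 0 0")

```text
t: 18.75
eef_pos: [517.5, -2.9, 187.9]
tcp_rot: [3.127, 0.02, 2.347]
ft_force: [-1.6, 2.1, 4.3]
opening: 0.145
```

Emit:
send_rows(plan="0 0 0 0 0")

```text
t: 18.85
eef_pos: [517.5, -2.9, 188.0]
tcp_rot: [3.127, 0.02, 2.347]
ft_force: [-2.5, 1.6, 6.1]
opening: 0.142
```

Emit:
send_rows(plan="0 0 0 0 0")

```text
t: 18.95
eef_pos: [517.5, -2.9, 187.9]
tcp_rot: [3.127, 0.02, 2.347]
ft_force: [-2.2, 2.9, 5.1]
opening: 0.143
```

Emit:
send_rows(plan="0 0 0 0 0")

```text
t: 19.05
eef_pos: [517.6, -2.9, 188.0]
tcp_rot: [3.127, 0.02, 2.347]
ft_force: [-2.6, 0.7, 5.7]
opening: 0.143
```

Emit:
send_rows(plan="0 0 0 0 0")

```text
t: 19.15
eef_pos: [517.5, -2.9, 187.9]
tcp_rot: [3.127, 0.02, 2.347]
ft_force: [-1.9, 1.0, 5.0]
opening: 0.143
```

```bash
python3 d.py; python3 -c "
from h import *
print(env.state()['joints'].round(3),env.state()['tau'].round(2))"
```

```text
t 19.15 [517.5  -2.9 187.9] [3.127 0.02  2.347] [-1.95  1.01  5.01] [0.11 0.76 0.  ] open 13.6
tool dx -0.2 dy -0.5 roll 0.002
[-1.330e-01  3.630e-01  1.867e+00 -1.000e-03  8.880e-01 -9.090e-01] [-9.100e-01 -4.655e+01 -2.264e+01  2.000e-02 -1.040e+00  4.000e-02]
```

Emit:
send_rows(plan="0 0 0 0.12 0;0 0 0 0.12 0;0 0 0 0.12 0;0 0 0 0 0")

```text
t: 19.55
eef_pos: [517.6, -3.0, 188.3]
tcp_rot: [3.121, 0.014, 1.975]
ft_force: [-2.6, 2.8, 5.8]
opening: 0.15
```

```bash
python3 d.py
```

```text
t 19.55 [517.6  -3.  188.3] [3.121 0.014 1.975] [-2.56  2.79  5.78] [-0.09  0.85  0.09] open 14.2
tool dx -0.3 dy -0.4 roll -0.371
```

Emit:
send_rows(plan="0 0 0.8 0.1 0;0 0 0.3 0.12 0;0 0 0 0.12 0;0 0 0 0 0")

```text
t: 19.95
eef_pos: [517.5, -2.6, 188.5]
tcp_rot: [3.117, 0.007, 1.622]
ft_force: [-3.0, 1.8, 5.2]
opening: 0.147
```

```bash
python3 d.py
```

```text
t 19.95 [517.5  -2.6 188.5] [3.117 0.007 1.622] [-2.96  1.84  5.15] [ 0.01  0.94 -0.01] open 14.0
tool dx -0.8 dy -0.3 roll -0.724
```

Emit:
send_rows(plan="0 0 1 0.1 0;0 0 0.3 0.12 0;0 0 0.3 0.1 0;0 0 0 0 0")

```text
t: 20.35
eef_pos: [517.7, -2.4, 188.9]
tcp_rot: [3.114, -0.002, 1.29]
ft_force: [-6.2, 0.6, 7.0]
opening: 0.141
```

```bash
python3 d.py
```

```text
t 20.35 [517.7  -2.4 188.9] [ 3.114e+00 -2.000e-03  1.290e+00] [-6.16  0.62  7.02] [ 0.17  0.56 -0.15] open 13.4
tool dx -1.0 dy -0.1 roll -1.056
```

Emit:
send_rows(plan="0 0 2.5 0 0;0 0 0 0 0;0 0 0 0 0")

```text
t: 20.65
eef_pos: [517.6, -2.4, 189.1]
tcp_rot: [3.112, -0.003, 1.288]
ft_force: [-2.1, 0.8, -0.4]
opening: 0.148
```

```bash
python3 d.py
```

```text
t 20.65 [517.6  -2.4 189.1] [ 3.112e+00 -3.000e-03  1.288e+00] [-2.11  0.85 -0.44] [ 0.18  0.24 -0.03] open 14.1
tool dx -1.0 dy -0.0 roll -1.057
```

Emit:
send_rows(plan="0 0 0.3 -0.14 0;0 0 0.4 -0.14 0;0 0 0.5 -0.14 0;0 0 0.5 -0.14 0;0 0 0 0 0;0 0 0 0 0")

```text
t: 21.25
eef_pos: [517.2, -2.3, 189.0]
tcp_rot: [3.116, 0.013, 1.87]
ft_force: [-2.8, 1.0, 6.0]
opening: 0.145
```

```bash
python3 d.py
```

```text
t 21.25 [517.2  -2.3 189. ] [3.116 0.013 1.87 ] [-2.84  0.98  6.02] [0.49 0.77 0.  ] open 13.8
tool dx -1.1 dy -0.2 roll -0.476
```

Emit:
send_rows(plan="0 0 0 0 0")

```text
t: 21.35
eef_pos: [517.2, -2.3, 189.0]
tcp_rot: [3.116, 0.013, 1.87]
ft_force: [-3.9, 0.6, 7.2]
opening: 0.148
```

Emit:
send_rows(plan="0 0 0 0 0")

```text
t: 21.45
eef_pos: [517.2, -2.3, 189.0]
tcp_rot: [3.116, 0.012, 1.87]
ft_force: [-2.9, 0.9, 7.1]
opening: 0.145
```

Emit:
send_rows(plan="0 0 0 0 0")

```text
t: 21.55
eef_pos: [517.2, -2.3, 189.0]
tcp_rot: [3.116, 0.012, 1.87]
ft_force: [-4.0, 1.2, 7.1]
opening: 0.146
```

Emit:
send_rows(plan="0 0 0 0 0")

```text
t: 21.65
eef_pos: [517.2, -2.3, 189.0]
tcp_rot: [3.116, 0.012, 1.87]
ft_force: [-3.9, 1.2, 7.8]
opening: 0.148
```

```bash
python3 d.py;python3 -c "
from h import *
print(env.state()['joints'].round(3),env.state()['tau'].round(2))"
```

```text
t 21.65 [517.2  -2.3 189. ] [3.116 0.012 1.87 ] [-3.94  1.18  7.78] [0.4  0.88 0.  ] open 14.0
tool dx -1.1 dy -0.2 roll -0.476
[-0.132  0.359  1.869 -0.     0.885 -0.431] [-5.100e-01 -4.556e+01 -2.263e+01 -1.500e-01 -1.240e+00  4.000e-02]
```

Emit:
send_rows(plan="0 0 0.5 -0.14 0;0 0 0.5 -0.14 0;0 0 0.5 -0.14 0;0 0 0 -0.05 0;0 0 0 0 0;0 0 0 0 0;0 0 0 0 0")

```text
t: 22.35
eef_pos: [517.6, -2.9, 188.6]
tcp_rot: [3.125, 0.022, 2.358]
ft_force: [-2.8, 1.5, 6.5]
opening: 0.144
```

Emit:
send_rows(plan="0 0 0 0 0")

```text
t: 22.45
eef_pos: [517.6, -2.9, 188.6]
tcp_rot: [3.125, 0.022, 2.358]
ft_force: [-3.5, 1.1, 6.1]
opening: 0.142
```

Emit:
send_rows(plan="0 0 0 0 0")

```text
t: 22.55
eef_pos: [517.6, -2.9, 188.7]
tcp_rot: [3.125, 0.022, 2.358]
ft_force: [-3.1, 0.8, 7.5]
opening: 0.148
```

```bash
python3 d.py;python3 -c "
from h import *
print(env.state()['joints'].round(3),env.state()['tau'].round(2))"
```

```text
t 22.55 [517.6  -2.9 188.7] [3.125 0.022 2.358] [-3.12  0.82  7.5 ] [0.24 0.93 0.05] open 14.1
tool dx -0.2 dy -0.5 roll 0.013
[-0.133  0.361  1.868 -0.     0.886 -0.921] [-7.000e-01 -4.570e+01 -2.253e+01 -8.000e-02 -1.260e+00  3.000e-02]
```

Run:
```python
from h import *
p=eyes.read_camera("wrist"); save(p,"wrist6.png")
ims={k:cv2.cvtColor(cv2.imread(f"pics/wrist{k}.png"),cv2.COLOR_BGR2RGB).astype(float) for k in "456"}
for k,i in ims.items():
    o=i[...,0]-i[...,2]
    # orange mask: top face bright vs front face dark
    col=i[195:285,250:262,0].mean(1)-i[195:285,250:262,2].mean(1)
    def cross(a,t,s):
        for j in range(s,len(a)-1):
            if (a[j]-t)*(a[j+1]-t)<0: return j+(t-a[j])/(a[j+1]-a[j])
    c2=i[195:285,245:251].mean(1); r=c2[:,0]-c2[:,2]
    rowm=i[225:275,225:290]; rr=(rowm[...,0]-rowm[...,2]).mean(0)
    L=cross(rr,60,0); 
    R=cross(rr[::-1],60,0)
    print(k,"first edge",195+cross(r,30,0),"top-front edge",195+cross(r,100,0),"width",225+L,289-R)
    print(r[:40:1].round(0).astype(int).tolist())
i=np.hstack([cv2.resize(cv2.imread(f"pics/wrist{k}.png")[190:290,225:290],None,fx=5,fy=5,interpolation=2)[:,:] for k in "56"]); cv2.imwrite("pics/cmp.png",i)
```

```text
4 first edge 202.37209302325581 top-front edge 227.06153846153848 width 240.5915750915751 270.205971968312
[-6, -4, -2, 0, 0, 2, 8, 25, 39, 45, 47, 47, 47, 48, 48, 48, 49, 49, 49, 49, 50, 51, 50, 50, 51, 51, 52, 52, 53, 55, 65, 82, 99, 110, 117, 122, 124, 125, 125, 126]
5 first edge 202.55172413793105 top-front edge 227.02985074626866 width 240.62181818181818 270.26300059772865
[-8, -9, -9, -9, -8, -7, 0, 19, 39, 45, 47, 47, 47, 48, 48, 48, 49, 49, 50, 49, 50, 51, 50, 52, 52, 51, 52, 53, 53, 55, 64, 82, 100, 111, 117, 122, 126, 126, 126, 127]
6 first edge 203.03614457831324 top-front edge 227.78787878787878 width 240.74242424242425 270.4341405788541
[-9, -9, -9, -9, -9, -8, -3, 10, 30, 43, 47, 48, 48, 47, 48, 48, 50, 50, 50, 49, 50, 52, 51, 52, 52, 51, 52, 52, 53, 54, 58, 69, 87, 104, 113, 119, 124, 126, 127, 127]
```

View pics/cmp.png

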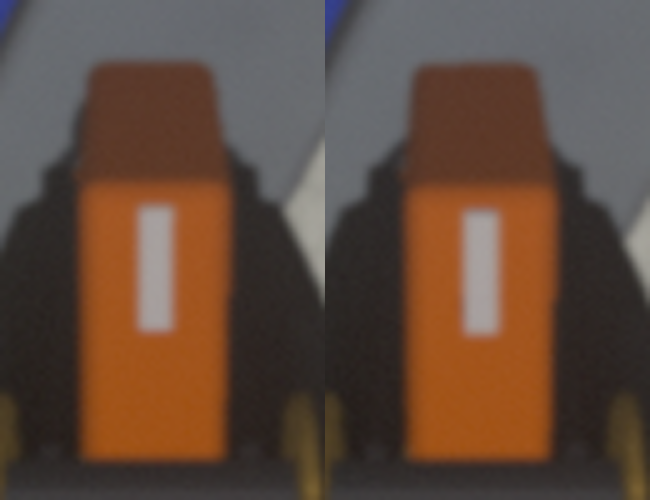

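Emit:
send_rows(plan="0 0 -12 0 0;0 0 0 0 0;0 0 3 0 0;0 0 0 0 0;0 0 0 0 0;0 0 0 0 0;0 0 0 0 0")

```text
t: 23.3
eef_pos: [517.7, -3.1, 200.2]
tcp_rot: [3.125, 0.022, 2.358]
ft_force: [-0.7, 1.2, 0.6]
opening: 0.143
```

Emit:
send_rows(plan="0 0 0 0 0")

```text
t: 23.4
eef_pos: [517.7, -3.1, 200.2]
tcp_rot: [3.125, 0.022, 2.358]
ft_force: [-1.4, 1.7, 1.0]
opening: 0.145
```

Emit:
send_rows(plan="0 0 0 0 0")

```text
t: 23.5
eef_pos: [517.7, -3.1, 200.2]
tcp_rot: [3.125, 0.021, 2.358]
ft_force: [-1.6, 1.1, 1.7]
opening: 0.143
```

```bash
python3 d.py;python3 -c "
from h import *
print(env.state()['joints'].round(3),env.state()['tau'].round(2))"
```

```text
t 23.5 [517.7  -3.1 200.2] [3.125 0.021 2.358] [-1.55  1.06  1.7 ] [0.2  0.59 0.04] open 13.6
tool dx 0.1 dy -0.5 roll 0.013
[-0.134  0.346  1.853 -0.     0.915 -0.921] [-6.800e-01 -4.819e+01 -2.364e+01 -1.000e-01 -7.600e-01  3.000e-02]
```

Emit:
send_rows(plan="0 0 5 0 0;0 0 0 0 0;0 0 0 0 0;0 0 0 0 0;0 0 0 0 0")

```text
t: 24.0
eef_pos: [517.7, -3.1, 195.7]
tcp_rot: [3.125, 0.022, 2.358]
ft_force: [-0.7, 1.4, 1.7]
opening: 0.144
```

Emit:
send_rows(plan="0 0 0 0 0")

```text
t: 24.1
eef_pos: [517.7, -3.1, 195.7]
tcp_rot: [3.125, 0.022, 2.358]
ft_force: [-1.2, 1.0, 2.0]
opening: 0.144
```

Emit:
send_rows(plan="0 0 4 0 0;0 0 0 0 0;0 0 0 0 0;0 0 0 0 0;0 0 0 0 0")

```text
t: 24.6
eef_pos: [517.7, -3.1, 192.3]
tcp_rot: [3.125, 0.022, 2.358]
ft_force: [-1.3, 2.1, 2.3]
opening: 0.144
```

Emit:
send_rows(plan="0 0 0 0 0")

```text
t: 24.7
eef_pos: [517.7, -3.1, 192.3]
tcp_rot: [3.125, 0.022, 2.358]
ft_force: [-1.0, 1.8, 2.3]
opening: 0.146
```

Emit:
send_rows(plan="0 0 2 0 0;0 0 0 0 0;0 0 0 0 0;0 0 0 0 0;0 0 0 0 0")

```text
t: 25.2
eef_pos: [517.7, -3.1, 191.0]
tcp_rot: [3.125, 0.022, 2.359]
ft_force: [-1.6, 2.5, 3.9]
opening: 0.144
```

Emit:
send_rows(plan="0 0 0 0 0")

```text
t: 25.3
eef_pos: [517.8, -3.1, 191.0]
tcp_rot: [3.125, 0.022, 2.358]
ft_force: [-1.7, 1.6, 3.3]
opening: 0.145
```

```bash
python3 d.py;python3 -c "
from h import *
print(env.state()['joints'].round(3),env.state()['tau'].round(2))"
```

```text
t 25.3 [517.8  -3.1 191. ] [3.125 0.022 2.358] [-1.68  1.6   3.32] [ 0.3   0.86 -0.03] open 13.8
tool dx 0.1 dy -0.5 roll 0.013
[-0.133  0.358  1.865 -0.     0.891 -0.921] [-7.100e-01 -4.751e+01 -2.307e+01 -1.000e-01 -1.050e+00  2.000e-02]
```

Emit:
send_rows(plan="0 0 3 0 0;0 0 2.5 0 0;0 0 0 0 0;0 0 0 0 0")

```text
t: 25.7
eef_pos: [517.8, -3.1, 187.4]
tcp_rot: [3.124, 0.023, 2.359]
ft_force: [-2.5, 0.9, 6.7]
opening: 0.147
```

Emit:
send_rows(plan="0 0 0 0 0")

```text
t: 25.8
eef_pos: [517.8, -3.1, 187.6]
tcp_rot: [3.124, 0.024, 2.359]
ft_force: [-1.7, 1.6, 5.8]
opening: 0.144
```

Emit:
send_rows(plan="0 0 0.6 0.14 0;0 0 0.6 0.14 0;0 0 0.6 0.14 0;0 0 0.6 0.14 0;0 0 0.6 0.14 0;0 0 0.6 0.14 0")

```text
t: 26.4
eef_pos: [517.6, -3.1, 187.3]
tcp_rot: [3.11, 0.004, 1.493]
ft_force: [-5.2, 1.7, 10.3]
opening: 0.151
```

```bash
python3 d.py
```

```text
t 26.4 [517.6  -3.1 187.3] [3.11  0.004 1.493] [-5.16  1.66 10.28] [0.21 1.48 0.17] open 14.4
tool dx -0.3 dy -0.2 roll -0.853
```

Emit:
send_rows(plan="0 0 0.3 0.14 0;0 0 0.3 0.14 0;0 0 0.2 0.1 0;0 0 0 0 0")

```text
t: 26.8
eef_pos: [517.3, -3.6, 188.1]
tcp_rot: [3.109, -0.006, 1.098]
ft_force: [-2.8, 1.0, 0.2]
opening: 0.17
```

```bash
python3 d.py
```

```text
t 26.8 [517.3  -3.6 188.1] [ 3.109 -0.006  1.098] [-2.82  1.04  0.22] [0.13 0.48 0.91] open 16.2
tool dx 0.2 dy -0.1 roll -1.248
```

Emit:
send_rows(plan="0 0 0 0 0;0 0 0 0 40;0 0 0 0 40;0 0 0 0 60;0 0 0 0 60;0 0 0 0 60")

```text
t: 27.4
eef_pos: [518.6, -3.9, 187.6]
tcp_rot: [3.106, -0.007, 1.099]
ft_force: [0.2, 0.5, -0.5]
opening: 0.537
```

```bash
python3 d.py
python3 - <<'E'
from h import *
p=eyes.read_camera("wrist"); save(p,"wrist7.png")
E
```

```text
t 27.4 [518.6  -3.9 187.6] [ 3.106 -0.007  1.099] [ 0.21  0.49 -0.45] [0.   0.02 0.03] open 51.0
tool dx -0.2 dy -1.4 roll -1.246
```

View pics/wrist7.png

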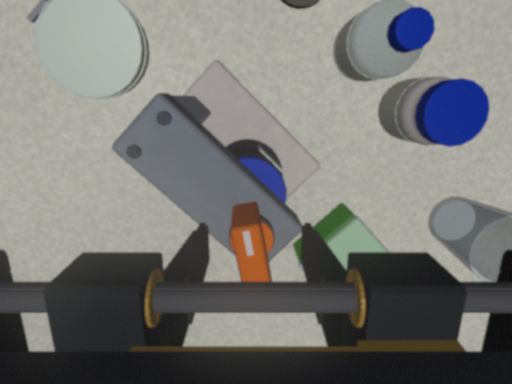

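Emit:
send_rows(plan="0 0 -2 0 80;0 0 -10 0 80;0 0 -25 0 95;0 0 -35 0 95;0 0 -35 0 95;0 0 -20 0 95;0 0 0 0 95;0 0 0 0 95")

```text
t: 28.25
eef_pos: [513.3, -2.5, 323.2]
tcp_rot: [3.105, -0.008, 1.099]
ft_force: [-0.5, 1.1, -0.8]
opening: 0.998
```

```bash
python3 d.py
python3 - <<'E'
from h import *
for n in ["wrist","side","scene"]:
    p=eyes.read_camera(n); save(p,n+"8.png");np.savez(f"{n}8.npz",**{k:p[k] for k in p})
i=cv2.imread("pics/wrist8.png")[150:290,190:320]; cv2.imwrite("pics/w8z.png",cv2.resize(i,None,fx=4.2,fy=4.2,interpolation=2))
i=cv2.imread('pics/side8.png'); c=i[120:220,210:330]; cv2.imwrite('pics/side8c.png',cv2.resize(c,None,fx=6,fy=6,interpolation=2))
E
```

```text
t 28.25 [513.3  -2.5 323.2] [ 3.105 -0.008  1.099] [-0.46  1.14 -0.81] [-0.01  0.08  0.02] open 94.9
tool dx 1.0 dy 3.9 roll -1.247
```

View pics/w8z.png

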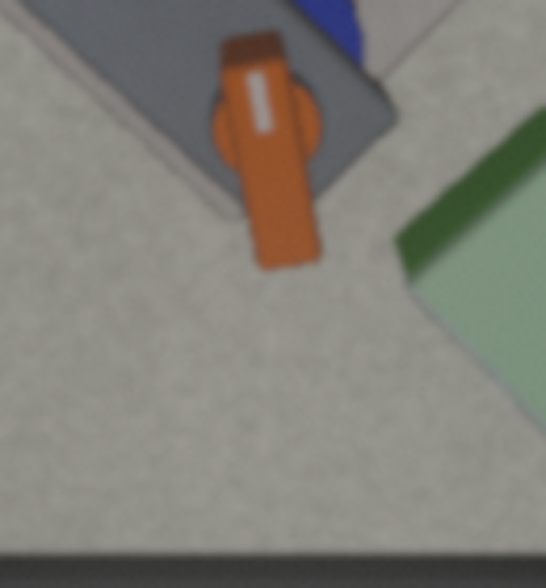

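View pics/side8c.png

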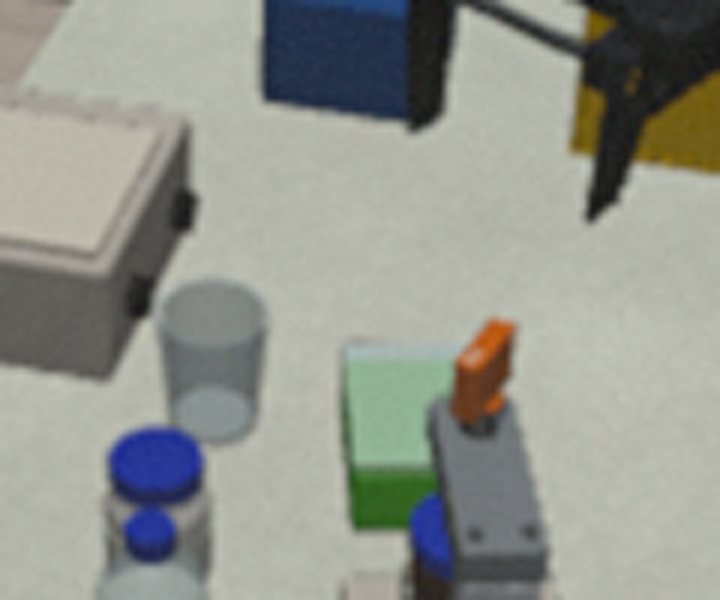

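View pics/wrist8.png

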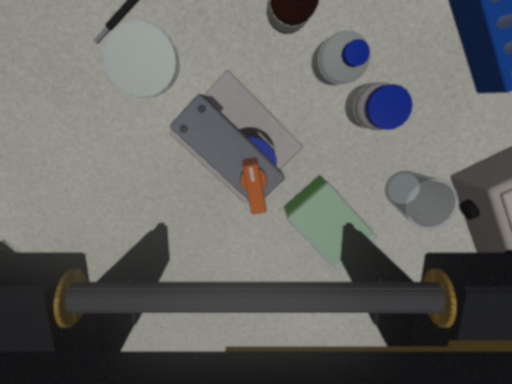

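Run:
```python
from h import *
w=dict(np.load("wrist8.npz"))
def at(p,uv,z):
    o,d=ray(p,*uv); return o+d*(z-o[2])/d[2]
for z in (216,218,222):
    c=np.array([at(w,(a/4.2+190,b/4.2+150),z) for a,b in [(222,70),(285,62),(321,258),(260,270)]])
    a=(c[0]+c[1]-c[2]-c[3])/2; b=(c[1]+c[2]-c[0]-c[3])/2
    print(z,c.mean(0).round(1),np.linalg.norm(a),np.linalg.norm(b),np.degrees(np.arctan2(a[1],a[0])),np.degrees(np.arctan2(b[1],b[0])))
s=dict(np.load("side8.npz"))
print(proj(s,[517.3,-3.4,218]), 210+485/6,120+350/6)
for n,off in (("scene1",None),("scene8",None)): pass
```

```text
216 [516.5  -4.5 216. ] 42.45426709170943 12.765440821246287 73.19588523570555 -18.016541167328967
218 [516.7  -4.  218. ] 42.14814788358226 12.673394793761082 73.19588523570543 -18.0165411673288
222 [517.  -3. 222.] 41.535909467327826 12.489302738790178 73.19588523570539 -18.016541167329027
[290.01813511 177.1832646 ] 290.8333333333333 178.33333333333334
```

```bash
python3 -c "
from h import *
print(job_done())"
```

```text
the job is handed in; nothing more can be done
None
```

I pushed the probe down until its nose pressed on the pot floor, turned the knob clockwise to its stop, let go and moved clear. The job was handed in at about 28 s of the 48 s allowed.

- **Finding the floor:** I pushed down in 1–2 mm steps and watched for the force to rise above the free-slide reading. The second pass put first contact at a slide of about 75.5–76 mm.
- **Depth when locked:** The slide was about 80 mm, which I estimate as about 4 mm of nose spring. The wrist force never read above about 10 N, and that figure included the return spring and the clamp.
- **Second attempt at locking:** On the first turn the probe crept up about 1 mm, so I turned the knob back, lifted off, re-measured the contact and locked again.
- **At the stop:** The torque rose to about 0.9 N m, well above the clamp's 0.2 N m, and the bar began to skew in the fingers. I took that as the stop.
- **After letting go:** The knob stayed down, with its top about where an 80 mm slide should put it. The gripper was about 100 mm above the knob and unloaded. The neighbouring objects I could see in the last wrist picture looked undisturbed.

Three checks were imperfect:
- **Force readings:** The free-slide force read 2–3 N lower than the stated spring force, so the nose load rests on differences and is good to about 1 mm.
- **Knob angle:** In the pictures the knob turned only about 1.07 rad. That matches the 1.22 rad stop only if it started about 0.1 rad into its free range and relaxed slightly on release. I relied on the torque for the stop.
- **Nose on the floor:** I could not see this directly.

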